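# Slide the road plate out past the end of the riser

## Task

Push the dark road plate along the riser's ledge towards the end where the orange van waits, until the white stop line nearest the van lies right over the riser's end edge, so that 40 mm of plate sticks out for clipping on the next road section. Only push it with the fingers, never pinch or lift it, and leave it flat, straight along the ledge and within the ledge's width. Leave the van, house, tree and glue bottle where they stand.

Things in the scene. Friction and masses are not known exactly. Their poses are not given: they have to be found in the camera images.
- riser: Fixed grey riser with a plywood top, 150 mm (x) by 300 mm (y, its length). Origin: centre of its underside, on the table. Its flat ledge (top) is 60 mm above the origin; its ends, y = +150 and -150 mm, are open and free below. A wooden curb 12 mm high and 10 mm thick runs along the ledge's far edge (x = +65 to +75 mm); the near edge is open. Stands up to 0.3 rad askew.
- road: Loose dark grey rigid road plate, 100 mm (x, width) by 160 mm (y, length) by 8 mm thick, about 0.17 kg, lying flat near the middle of the ledge, y along the ledge's y to within 0.06 rad. Origin: centre of its underside. White stop lines cross it 40 mm from each end (y = +40, -40 mm). Slides under a push of up to about 3 N; stays where left.
- road_left_end (a point): Middle of the plate's end at its own +y (80 mm from the plate's centre, half way up its thickness).
- road_right_end (a point): Middle of the plate's end at its own -y (80 mm from the plate's centre, half way up its thickness).
- van: Loose toy van, orange with a white roof and black wheels, 39 mm by 74 mm by 49 mm high, standing on the table off one end of the riser, 230 to 270 mm from the riser's centre: it may be either end, and it tells which way to push. Origin: centre of its underside, on the table.
- house: Loose white model house with a red pitched roof, about 60 mm by 68 mm by 73 mm high, standing on the table off the riser's other end. Origin: centre of its underside. Leave alone.
- glue: Loose red and black glue bottle, 38 mm across, 98 mm high with its pointed nozzle, upright on the table beyond the riser's curb. Origin: centre of its underside. Leave alone.
- tree: Loose green model fir on a round wooden foot 42 mm across, 86 mm high, on the table beyond the riser's curb. Origin: centre of its underside. Leave alone.
There are look-alikes about, which are no part of the job. Leave any pink look-alike of the road alone.

How it is judged:
By the outcome, as a careful person would: the job done as asked, in the order asked, and still so for the second after the job is handed in, with the robot touching nothing.
It also fails if it takes over 38 s, if anything falls off the work surface, if the arm or the gripper's body presses on something with over 40 N, if the wrist force passes 120 N, or if a joint passes its speed limit or range.

## Robot

A 6-joint arm with a two-finger parallel gripper is mounted at the origin on the work surface. World frame = base frame: x ahead of the robot, y to its left, z up, the work surface at z = 0. Lengths are in m, angles in rad, forces in N, time in s.
With the tool pointing down it reaches from about 0.375 to 0.975 m from the base axis. Payload 3.8 kg.
Tool frame: the origin (TCP) lies between the finger pads; the fingertips stand 25 mm ahead of it and the grasp point (between the pads) lies 6 mm ahead of it; x points along the fingers, y is the direction in which the jaws open and shut, and the axes are right-handed (so a half turn about x gives the same grasp; the last joint's range is limited). The gripper opens to 85 mm and grips with 20 to 120 N. Pads are 22 mm wide; open, the fingers measure 114 mm over their backs; the gripper's body (76 mm by 85 mm) begins 54 mm behind the grasp point. The pads swing forward as they close: fully open they stand 13 mm farther back than shut.
Start: joints at [-1.145, 0.264, 1.604, -0, 1.274, -0.037], TCP at [0.301, -0.604, 0.256] pointing down, gripper open.
Joint ranges: [-2.63, 2.63], [-0.94, 2.18], [0.31, 2.57], [-1.31, 4.45], [0, 2.66], [-2.55, 2.55]. Speed limits (rad/s): [2.57, 2.57, 3.14, 3.14, 3.14, 3.14].

## Interface

Orientations are given as a unit quaternion [w, x, y, z].
In Python, from cell import sensors, cams, job gives the robot as it stands.
- The arm moves only by the tool move_arm, never from a script. Its argument "steps" is a list of rows, each a list of 2 entries, a list of its own where there are three numbers: the shift along the tool's x, y, z in cm, then the turn, a rotation vector about the tool's x, y, z in rad. In form: [[[dx, dy, dz], [wx, wy, wz]], ...]. A call has 1 to 20 rows; each row shifts and turns the commanded pose from where the row before left it, along the tool's axes as they then stand; what a row does not reach is not made up. A row lasts 1/8 s, in which the tool goes at most 62.5 mm and 10.7 degrees, less where a joint would pass 70% of its speed; a pose out of reach is approached as far as the arm can. A call is refused whole if a number of a shift passes 6.25 or a number of a turn 0.188, either way. A call with a gripper value outside its range is refused whole. "gripper" is the closure, from -1 (fully open) to 1 (shut), so that 0 is half open, set as the call begins (left out, the last holds). The fingers move at their own pace and stop on an object; "force" is the grip in N (left out, the last holds). Time passes only in rows, so rows that do not move let the fingers close. It gives the time, the measured TCP pose, the force and the opening at its end, in the units of the state.
- sensors.get_state(): the state, without advancing time (a new reading comes with each control period).
- cams.get_image(name): name is "scene" or "top"; returns the picture (384x512x3 uint8, blue, green, red); there is no depth.
- cams.camera_info(name): a dict with "fovy" (degrees; the focal length in pixels is half the picture's height over the tangent of half this angle, whatever the lens; pixels are square), "cx", "cy" (the principal point, pixels), "T" (4x4, takes a point from camera to world coordinates). Camera axes: x right, y up, looking along -z (the intrinsics and any distortion apply to the point x, -y, -z); pixel columns grow to the right and rows downward; lengths in m; the calibration is good to about 2 mm. A picture is of the moment at which its call begins. camera_info takes no time and is no camera call.
- job.finish_job(): hands the job in, once; it reports no verdict.
The state is a dict: "time": time; "joint_pos": joint angles; "joint_vel": joint speeds; "joint_torque": joint torques, N m; "tcp_pos": TCP position; "tool_rot": TCP orientation; "force": force on the tool from outside, world axes, zero at the start; "moment": the same for the moment, N m; "finger_gap": finger opening in m.
Only numpy, scipy, OpenCV 4.12 (cv2) and the standard library are available. Lean on these libraries where they do the work, as an engineer would, in place of code of your own. Each camera call takes 0.05 s, during which the arm holds its last target. There are 200 camera calls.

## Working session

There is one attempt and no reset: what is moved stays moved. The work goes in short steps, Python scripts to look and compute and a tool call to move; the robot and the scene stay as the last step left them, time stands still between calls to the robot, and variables do not carry over. Pictures are saved under pics/ and viewed, about 8 in all and at most 12, crops included, and the job is handed in when it is done.

Besides the shell and the picture viewer there is one more tool, called in YAML: its name, and indented under it one key for each argument. move_arm: Moves the arm, as the interface text tells. Its arguments: {"type":"object","properties":{"steps":{"type":"array","items":{"type":"array"}},"gripper":{"type":"number"},"force":{"type":"number"}},"required":["steps"]}

```bash
mkdir -p pics; ls; python3 - <<'E'
from cell import sensors,cams
import cv2,numpy as np
for n in("scene","top"):
    cv2.imwrite(f"pics/{n}0.png",cams.get_image(n)); i=cams.camera_info(n); print(n,i)
s=sensors.get_state(); print({k:np.round(v,4).tolist() for k,v in s.items()})
E
```

```text
pics
scene {'fovy': 51.151546278548714, 'cx': 252.69878563504017, 'cy': 185.09823546409874, 'T': array([[ 0.68158254, -0.48590956,  0.54711712,  1.06583572],
       [ 0.73167307,  0.46276527, -0.50050257, -0.43360624],
       [-0.00998782,  0.74144467,  0.67093967,  0.70790191],
       [ 0.        ,  0.        ,  0.        ,  1.        ]])}
top {'fovy': 50.068917778812676, 'cx': 253.70279394864713, 'cy': 190.74235179414507, 'T': array([[ 0.02590951,  0.99873135, -0.04317854,  0.5065784 ],
       [-0.99965717,  0.0260482 ,  0.00265242,  0.05100034],
       [ 0.00377377,  0.04309501,  0.99906385,  1.11924652],
       [ 0.        ,  0.        ,  0.        ,  1.        ]])}
{'time': 0.1, 'joint_pos': [-1.1449, 0.2647, 1.6053, 0.0, 1.2737, -0.0369], 'joint_vel': [0.0015, -0.0022, -0.0039, -0.0016, 0.0013, -0.0017], 'joint_torque': [0.0004, -51.6707, -36.8591, -0.0001, 0.0063, -0.0], 'tcp_pos': [0.3011, -0.6034, 0.2551], 'tool_rot': [-0.1614, -0.6881, -0.1629, 0.6884], 'force': [-0.4244, 0.473, 0.2022], 'moment': [0.005, -0.0202, 0.0129], 'finger_gap': 0.0857}
```

View pics/top0.png

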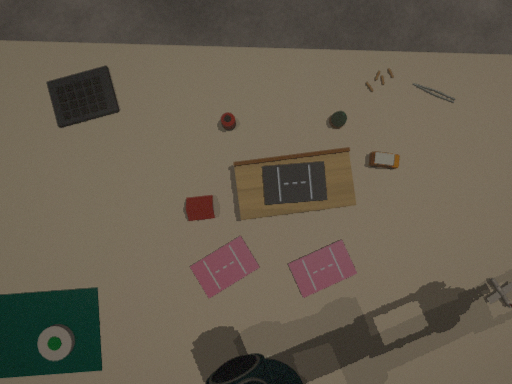

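View pics/scene0.png

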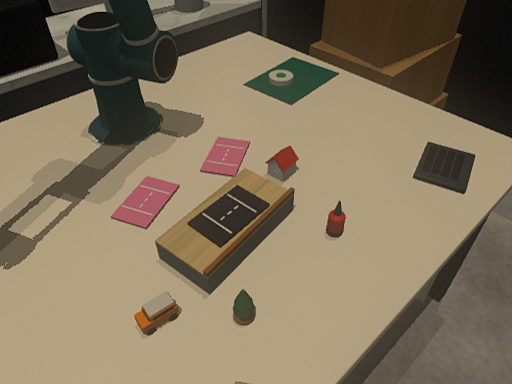

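The pink look-alikes are at top (225,267) and (322,268). The real plate is the dark one at (295,183) on the plywood riser. The van is at (384,160), so the push goes towards the image right, about -y in world. I'll check this in a close crop.

```bash
cat > h.py <<'E'
import numpy as np,cv2
from cell import cams,sensors
def ray(n,uv,z):
    i=cams.camera_info(n);f=192/np.tan(np.radians(i['fovy']/2));T=i['T']
    uv=np.atleast_2d(uv).astype(float)
    d=np.c_[(uv[:,0]-i['cx'])/f,-(uv[:,1]-i['cy'])/f,-np.ones(len(uv))]@T[:3,:3].T
    return T[:3,3]+d*((z-T[2,3])/d[:,2])[:,None]
def proj(n,p):
    i=cams.camera_info(n);f=192/np.tan(np.radians(i['fovy']/2));T=i['T']
    c=(np.atleast_2d(p)-T[:3,3])@T[:3,:3]
    return np.c_[i['cx']+f*c[:,0]/-c[:,2],i['cy']-f*c[:,1]/-c[:,2]]
def biggest(m,roi):
    k=np.zeros_like(m);x0,y0,x1,y1=roi;k[y0:y1,x0:x1]=m[y0:y1,x0:x1]
    c,_=cv2.findContours(k,cv2.RETR_EXTERNAL,cv2.CHAIN_APPROX_NONE);return max(c,key=cv2.contourArea)
E
python3 - <<'E'
from h import *
im=cv2.imread('pics/top0.png')
c=im[140:230,180:410]
cv2.imwrite('pics/crop1.png',cv2.resize(c,None,fx=3.45,fy=3.45,interpolation=cv2.INTER_CUBIC))
hsv=cv2.cvtColor(im,cv2.COLOR_BGR2HSV)
for p in [(295,175),(295,195),(260,190),(345,180),(290,157),(220,230),(255,215)]: print(p,im[p[1],p[0]],hsv[p[1],p[0]])
m=((hsv[...,2]<75)).astype(np.uint8)
r=cv2.minAreaRect(biggest(m,(245,160,345,207)));print(r)
b=cv2.boxPoints(r);w=ray('top',b,.068);print(w.round(4),np.linalg.norm(np.diff(w,axis=0),axis=1))
E
```

```text
(295, 175) [48 52 56] [15 36 56]
(295, 195) [49 54 55] [25 28 55]
(260, 190) [ 65  93 113] [ 18 108 113]
(345, 180) [ 62  93 113] [ 18 115 113]
(290, 157) [32 57 83] [ 15 157  83]
(220, 230) [ 90 108 122] [ 17  67 122]
(255, 215) [ 59  87 107] [ 18 114 107]
((294.0264587402344, 182.84413146972656), (38.655029296875, 62.81442642211914), 85.60128784179688)
[[ 0.6161  0.0305  0.068 ]
 [ 0.6327 -0.13    0.068 ]
 [ 0.5339 -0.1394  0.068 ]
 [ 0.5175  0.0205  0.068 ]] [0.161412   0.09925524 0.16076367]
```

View pics/crop1.png

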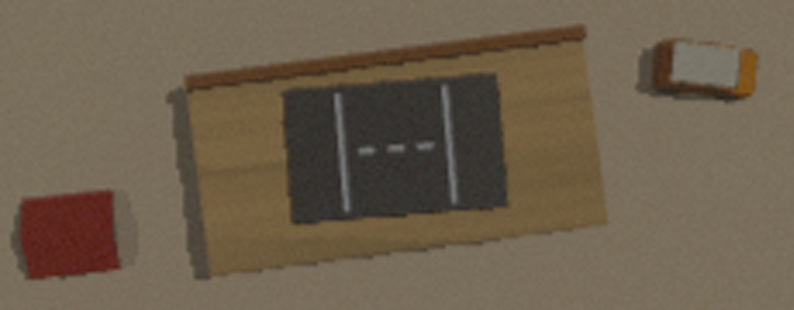

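```bash
cat >> h.py <<'E'
def edge(img,p0,p1,n=25,half=6,trim=.12):
    """subpixel edge points near world-projected segment p0-p1 (pixels): strongest gradient across, line fit"""
    d=(p1-p0)/np.linalg.norm(p1-p0);nrm=np.array([-d[1],d[0]]);g=cv2.GaussianBlur(img.astype(np.float32),(0,0),.8)
    t=np.arange(-half,half+.01,.25);out=[]
    for a in np.linspace(trim,1-trim,n):
        q=p0+a*(p1-p0)+t[:,None]*nrm
        v=cv2.remap(g,q[:,0].astype(np.float32)[None],q[:,1].astype(np.float32)[None],cv2.INTER_LINEAR)[0]
        w=np.abs(np.gradient(v));k=w.argmax();s=slice(max(k-4,0),k+5)
        out.append(q[k] if w[s].sum()==0 else (q[s]*w[s,None]).sum(0)/w[s].sum())
    out=np.array(out)
    l=cv2.fitLine(out.astype(np.float32),cv2.DIST_HUBER,0,.01,.01).ravel();r=(out-l[2:])@np.array([-l[1],l[0]])
    k=abs(r-np.median(r))<1.2;l=cv2.fitLine(out[k].astype(np.float32),cv2.DIST_L2,0,.01,.01).ravel()
    return l,np.std(r[k]),k.sum()
def line_world(n,l,z):
    w=ray(n,[l[2:]-20*l[:2],l[2:]+20*l[:2]],z)[:,:2];d=w[1]-w[0];return w.mean(0),d/np.linalg.norm(d)
def isect(a,b):
    s=np.linalg.solve(np.c_[a[1],-b[1]],b[0]-a[0]);return a[0]+s[0]*a[1]
E
python3 - <<'E'
from h import *
im=cv2.imread('pics/top0.png');sat=cv2.cvtColor(im,cv2.COLOR_BGR2HSV)[...,1];val=im.max(2)
C=lambda *p:np.array(p)/3.45+[180,140]-.36
nr,fr,nl,fl=C(607,222),C(587,40),C(210,275),C(190,90)
L={}
for k,a,b in(('right',nr,fr),('near',nl,nr),('left',nl,fl)):
    l,s,n=edge(sat,a,b,half=4);L[k]=line_world('top',l,.06);print(k,L[k],s,n)
A,B=isect(L['near'],L['right']),isect(L['near'],L['left']);print('near corners',A,B,np.linalg.norm(A-B))
y=(B-A)/np.linalg.norm(B-A);x=np.array([y[1],-y[0]]);O=(A+B)/2+.075*x
print('yaw',np.arctan2(-y[0],y[1])*-1,'x',x,'y',y,'O',O)
P={k:C(*v) for k,v in dict(nr=(507,207),fr=(496,74),nl=(292,222),fl=(284,92)).items()}
pts=[]
for k,a,b in(('right','nr','fr'),('far','fr','fl'),('left','fl','nl'),('near','nl','nr')):
    l,s,n=edge(val,P[a],P[b],half=4);L['p'+k]=line_world('top',l,.068);print(k,s,n)
c=[isect(L['p'+a],L['p'+b]) for a,b in(('right','far'),('far','left'),('left','near'),('near','right'))]
for q in c:print('plate corner riser frame',((q-O)@x*1e3).round(1),((q-O)@y*1e3).round(1))
# white line near van
l,s,n=edge(255-val,C(455,203),C(446,88),half=3)
i=sensors.get_state()
van=ray('top',C(705,65),.049)[0,:2];print('van',(van-O)@x,(van-O)@y)
# verify by projecting into both views
R=np.c_[x,y]
def W(px,py,z):return np.r_[O+R@[px,py],z]
V=[W(a,b,.06) for a,b in((-.075,-.15),(-.075,.15),(.075,.15),(.075,-.15))]+[W(a,b,.072) for a,b in((.065,-.15),(.065,.15),(.075,.15),(.075,-.15))]
big=[]
for n in('scene','top'):
    j=cv2.imread(f'pics/{n}0.png');u=proj(n,V)
    roi=(140,150,310,300) if n=='scene' else (225,140,365,230)
    S=4;j=cv2.resize(j[roi[1]:roi[3],roi[0]:roi[2]],None,fx=S,fy=S,interpolation=cv2.INTER_CUBIC)
    f=lambda p:tuple(int(v) for v in ((p-np.array(roi[:2])+.5)*S))
    for o in(0,4):
        for k in range(4):cv2.line(j,f(u[o+k]),f(u[o+(k+1)%4]),(255,255,0),1)
    q=proj(n,[np.r_[p,.068] for p in c])
    for k in range(4):cv2.line(j,f(q[k]),f(q[(k+1)%4]),(0,255,0),1)
    cv2.imwrite(f'pics/chk_{n}.png',j)
np.savez('riser.npz',O=O,x=x,y=y)
E
```

```text
right (array([ 0.59292175, -0.20539734]), array([-0.98871138, -0.14983261])) 0.16941516267312604 25
near (array([ 0.49982717, -0.06760146]), array([ 0.15444761, -0.98800098])) 0.1854707102673419 25
left (array([0.54651159, 0.09130992]), array([-0.98771726, -0.15625178])) 0.24667469580839735 25
near corners [ 0.52302374 -0.21598992] [0.47671173 0.08026794] 0.2998558334418618
yaw -0.15506832797761355 x [0.98800098 0.15444761] y [-0.15444761  0.98800098] O [ 0.57396781 -0.05627742]
right 0.2406718256394115 25
far 0.2143794300228076 25
left 0.21167290214171897 25
near 0.22319439862243523 25
plate corner riser frame 47.9 -81.7
plate corner riser frame 56.0 80.0
plate corner riser frame -44.5 84.8
plate corner riser frame -52.3 -76.5
van 0.03520582117389494 -0.24267058809935652
```

View pics/chk_scene.png

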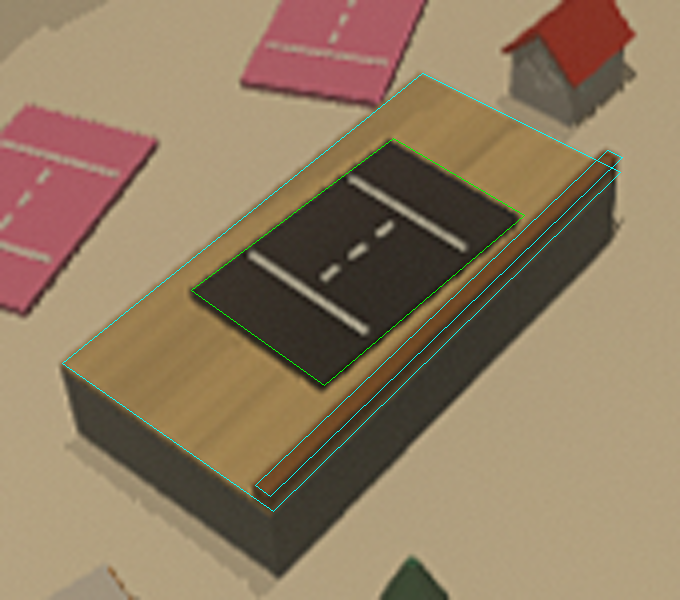

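Both views agree with the fit to about 1 px. The plate is 0.05 rad askew, with its centre at riser (2, 2) mm. Its house-side end is at y≈+82 and has to travel about 112 mm. I'll push that end with both half-open fingers, spread across the ledge, so the push also straightens the plate.

```bash
cat > g.py <<'E'
from h import *
from scipy.spatial.transform import Rotation as R
z=np.load('riser.npz');O,x,y=z['O'],z['x'],z['y']
def go(px,py,pz):
    s=sensors.get_state();q=s['tool_rot'];r=R.from_quat([q[1],q[2],q[3],q[0]]);M=r.as_matrix()
    X=np.array([0,0,-1.]);best=None
    for sg in(1,-1):
        Y=sg*np.r_[x,0];T=np.c_[X,Y,np.cross(X,Y)];rv=(r.inv()*R.from_matrix(T)).as_rotvec()
        if best is None or np.linalg.norm(rv)<np.linalg.norm(best[0]):best=(rv,T)
    rv,T=best;d=np.r_[O+px*x+py*y,pz]-s['tcp_pos']
    print('t',s['time'],'riser',[((s['tcp_pos'][:2]-O)@a*1e3).round(1) for a in(x,y)],'z',s['tcp_pos'][2].round(4),'F',np.round(s['force'],2),'gap',s['finger_gap'])
    print('turn',rv.round(4),'shift cm in current tool',(M.T@d*100).round(2),'in aligned tool',(T.T@d*100).round(2));print(T.round(3))
E
python3 -c "
from g import *
go(0.002,.112,.256)"
```

```text
t 0.1 riser [np.float64(-354.1), np.float64(-498.4)] z 0.2551 F [-0.42  0.47  0.2 ] gap 0.08573157731630798
turn [-1.2631 -0.0014  0.0017] shift cm in current tool [ 1.000e-02 -4.739e+01 -5.243e+01] in aligned tool [ -0.09  35.61 -61.04]
[[ 0.     0.988  0.154]
 [ 0.     0.154 -0.988]
 [-1.     0.     0.   ]]
```

move_arm:
  steps:
    - [[0,0,0],[-0.18,0,0]]
    - [[0,0,0],[-0.18,0,0]]
    - [[0,0,0],[-0.18,0,0]]
    - [[0,0,0],[-0.18,0,0]]
    - [[0,0,0],[-0.18,0,0]]
    - [[0,0,0],[-0.18,0,0]]
    - [[0,0,0],[-0.18,0,0]]
  gripper: -0.4

```text
time: 0.98
tcp_pos: [0.3012, -0.6036, 0.2555]
tool_rot: [0.537, 0.459, 0.538, -0.459]
force: [-0.3, -0.9, -0.6]
finger_gap: 0.06
```

move_arm:
  steps:
    - [[0,2.54,-4.36],[0,0,0]]
    - [[0,2.54,-4.36],[0,0,0]]
    - [[0,2.54,-4.36],[0,0,0]]
    - [[0,2.54,-4.36],[0,0,0]]
    - [[0,2.54,-4.36],[0,0,0]]
    - [[0,2.54,-4.36],[0,0,0]]
    - [[0,2.54,-4.36],[0,0,0]]
    - [[0,2.54,-4.36],[0,0,0]]
    - [[0,2.54,-4.36],[0,0,0]]
    - [[0,2.54,-4.36],[0,0,0]]
    - [[0,2.54,-4.36],[0,0,0]]
    - [[0,2.54,-4.36],[0,0,0]]
    - [[0,2.54,-4.36],[0,0,0]]
    - [[0,2.54,-4.36],[0,0,0]]
    - [[0,0,0],[0,0,0]]
    - [[0,0,0],[0,0,0]]

```text
time: 2.98
tcp_pos: [0.5599, 0.053, 0.2556]
tool_rot: [0.536, 0.46, 0.537, -0.461]
force: [0.2, -0.4, 0.0]
finger_gap: 0.06
```

```bash
python3 -c "
from g import *
go(0.002,.112,.1)"
```

```text
t 2.975 riser [np.float64(3.0), np.float64(110.2)] z 0.2556 F [ 0.22 -0.36  0.  ] gap 0.060000356766337665
turn [-0.0022  0.0005  0.0016] shift cm in current tool [15.56 -0.07 -0.19] in aligned tool [15.56 -0.1  -0.18]
[[ 0.     0.988  0.154]
 [ 0.     0.154 -0.988]
 [-1.     0.     0.   ]]
```

move_arm:
  steps:
    - [[4,0,-0.1],[0,0,0]]
    - [[4,0,-0.1],[0,0,0]]
    - [[4,0,0],[0,0,0]]
    - [[3,0,0],[0,0,0]]
    - [[0.6,0,0],[0,0,0]]
    - [[0,0,0],[0,0,0]]
    - [[0,0,0],[0,0,0]]

```text
time: 3.85
tcp_pos: [0.5615, 0.0548, 0.1022]
tool_rot: [0.537, 0.462, 0.536, -0.46]
force: [1.5, 0.9, 0.7]
finger_gap: 0.0599
```

```bash
python3 - <<'E'
from g import *
go(0.002,.112,.085)
j=cams.get_image('scene');cv2.imwrite('pics/s2.png',cv2.resize(j[120:270,190:340],None,fx=4,fy=4,interpolation=cv2.INTER_CUBIC))
E
```

```text
t 3.85 riser [np.float64(4.9), np.float64(111.7)] z 0.1022 F [1.46 0.87 0.72] gap 0.059866041180369825
turn [-0.0036  0.0004 -0.0032] shift cm in current tool [ 1.72 -0.29 -0.03] in aligned tool [ 1.72 -0.29 -0.03]
[[ 0.     0.988  0.154]
 [ 0.     0.154 -0.988]
 [-1.     0.     0.   ]]
```

View pics/s2.png

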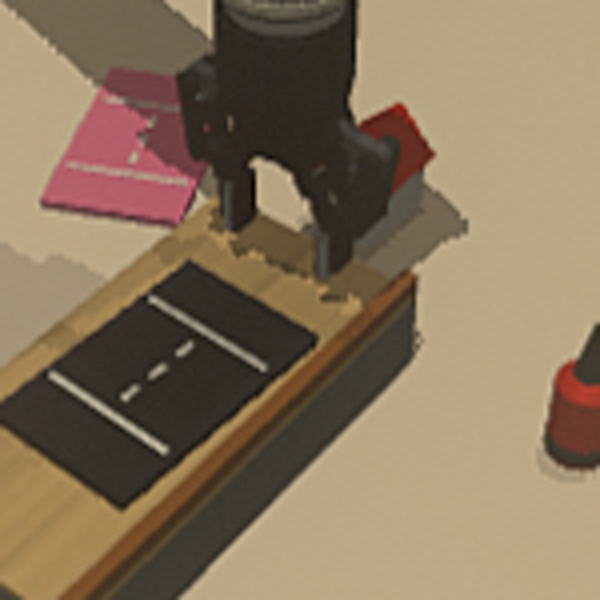

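The fingers straddle the ledge behind the plate's house-side end and are clear of the curb and house. Now I'll feel for the ledge.

move_arm:
  steps:
    - [[0.4,-0.2,0],[0,0,0]]
    - [[0.3,0,0],[0,0,0]]
    - [[0.2,0,0],[0,0,0]]
    - [[0.2,0,0],[0,0,0]]
    - [[0,0,0],[0,0,0]]
    - [[0,0,0],[0,0,0]]

```text
time: 4.65
tcp_pos: [0.5582, 0.0549, 0.0893]
tool_rot: [0.537, 0.461, 0.537, -0.461]
force: [0.6, 0.1, 0.4]
finger_gap: 0.0595
```

move_arm:
  steps:
    - [[0.15,0,0],[0,0,0]]
    - [[0.15,0,0],[0,0,0]]
    - [[0,0,0],[0,0,0]]
    - [[0,0,0],[0,0,0]]

```text
time: 5.15
tcp_pos: [0.5582, 0.0549, 0.0863]
tool_rot: [0.537, 0.461, 0.537, -0.461]
force: [-0.3, 0.6, 0.6]
finger_gap: 0.0595
```

move_arm:
  steps:
    - [[0.1,0,0],[0,0,0]]
    - [[0.1,0,0],[0,0,0]]
    - [[0,0,0],[0,0,0]]
    - [[0,0,0],[0,0,0]]

```text
time: 5.65
tcp_pos: [0.5582, 0.0549, 0.0843]
tool_rot: [0.537, 0.461, 0.537, -0.461]
force: [0.5, 0.7, -0.8]
finger_gap: 0.0598
```

```bash
python3 - <<'E'
from g import *
go(0.002,.112,.08)
j=cams.get_image('scene');cv2.imwrite('pics/s3.png',cv2.resize(j[150:220,220:320],None,fx=6,fy=6,interpolation=cv2.INTER_CUBIC))
E
```

```text
t 5.65 riser [np.float64(1.5), np.float64(112.3)] z 0.0843 F [ 0.52  0.68 -0.84] gap 0.05975473187663548
turn [-0.003  0.     0.   ] shift cm in current tool [0.43 0.05 0.03] in aligned tool [0.43 0.05 0.03]
[[ 0.     0.988  0.154]
 [ 0.     0.154 -0.988]
 [-1.     0.     0.   ]]
```

View pics/s3.png

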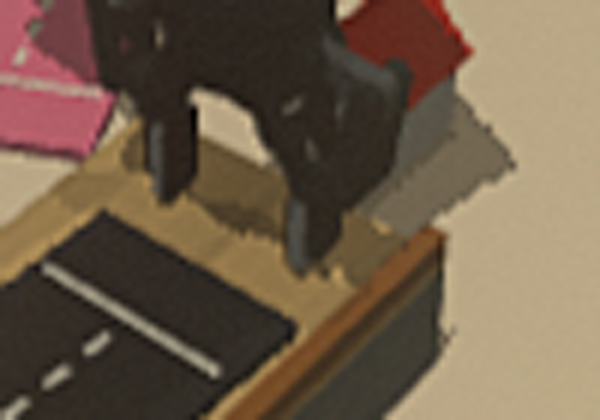

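The finger shadows are still separate from the tips, so the tips are several mm above the ledge. I'll continue down.

move_arm:
  steps:
    - [[0.1,0,0],[0,0,0]]
    - [[0.1,0,0],[0,0,0]]
    - [[0.1,0,0],[0,0,0]]
    - [[0,0,0],[0,0,0]]
    - [[0,0,0],[0,0,0]]

```text
time: 6.32
tcp_pos: [0.5581, 0.0549, 0.0812]
tool_rot: [0.536, 0.461, 0.537, -0.461]
force: [0.2, 0.0, 0.7]
finger_gap: 0.0595
```

move_arm:
  steps:
    - [[0.1,0,0],[0,0,0]]
    - [[0.1,0,0],[0,0,0]]
    - [[0,0,0],[0,0,0]]

```text
time: 6.7
tcp_pos: [0.5583, 0.0549, 0.08]
tool_rot: [0.537, 0.461, 0.537, -0.461]
force: [-2.3, -0.5, 4.8]
finger_gap: 0.0597
```

Contact at TCP z≈0.080. I'll raise 3.5 mm and push most of the way at moderate speed.

move_arm:
  steps:
    - [[-0.4,0,0],[0,0,0]]
    - [[0,0,0],[0,0,0]]
    - [[0,0,0.6],[0,0,0]]
    - [[0,0,0.6],[0,0,0]]
    - [[0,0,0.6],[0,0,0]]
    - [[0,0,0.6],[0,0,0]]
    - [[0,0,0.6],[0,0,0]]
    - [[0,0,0.6],[0,0,0]]
    - [[0,0,0.6],[0,0,0]]
    - [[0,0,0.6],[0,0,0]]
    - [[0,0,0.6],[0,0,0]]
    - [[0,0,0.6],[0,0,0]]
    - [[0,0,0.6],[0,0,0]]
    - [[0,0,0.6],[0,0,0]]
    - [[0,0,0.6],[0,0,0]]
    - [[0,0,0.6],[0,0,0]]
    - [[0,0,0.6],[0,0,0]]
    - [[0,0,0],[0,0,0]]
    - [[0,0,0],[0,0,0]]

```text
time: 9.07
tcp_pos: [0.5718, -0.0341, 0.0833]
tool_rot: [0.537, 0.461, 0.536, -0.461]
force: [0.5, 0.8, -0.2]
finger_gap: 0.0603
```

```bash
python3 - <<'E'
from g import *
go(0.002,-.019,.083)
a=cams.get_image('scene');b=cams.get_image('top');cv2.imwrite('pics/sA.png',a);cv2.imwrite('pics/tA.png',b)
a=cv2.resize(a[160:300,140:310],(680,560))[:,:400] if 0 else cv2.resize(a[160:300,140:310],(486,400),interpolation=cv2.INTER_CUBIC)
b=cv2.resize(b[140:230,230:366],(302,200),interpolation=cv2.INTER_CUBIC);b=np.vstack([b,b*0])
cv2.imwrite('pics/A.png',np.hstack([a,b]))
E
```

```text
t 9.075 riser [np.float64(1.3), np.float64(22.2)] z 0.0833 F [ 0.49  0.81 -0.18] gap 0.060258880956607225
turn [-0.0032  0.     -0.0001] shift cm in current tool [0.03 0.08 4.12] in aligned tool [0.03 0.07 4.12]
[[ 0.     0.988  0.154]
 [ 0.     0.154 -0.988]
 [-1.     0.     0.   ]]
```

View pics/A.png

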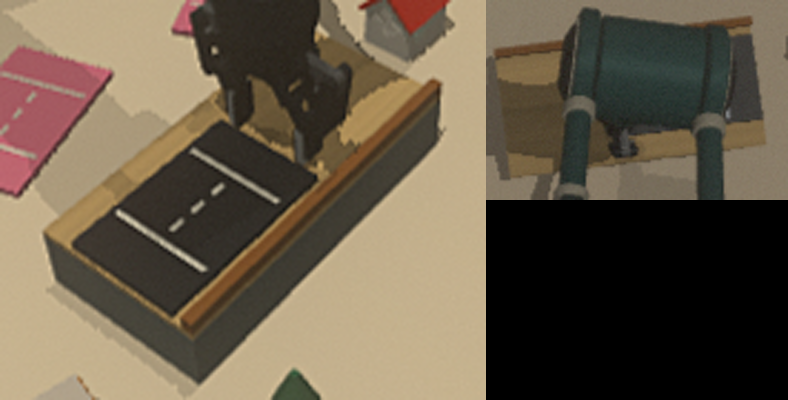

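The plate is straightening and both fingers are on its end. I'll measure its pose from the white lines in the scene view, checking the method on the first picture.

```bash
cat >> g.py <<'E'
def Wp(px,py,pz):return np.r_[O+px*x+py*y,pz]
def wline(im,n,cx,cy,th,off):
    """fit a white stop line at plate-y=off given a guess of the plate pose in riser frame (m, rad)"""
    c,s=np.cos(th),np.sin(th)
    g=cv2.GaussianBlur(cv2.cvtColor(im,cv2.COLOR_BGR2GRAY).astype(np.float32),(0,0),.7);out=[]
    t=np.arange(-.011,.0111,.0005)
    for a in np.linspace(-.04,.04,33):
        q=proj(n,[Wp(cx+c*a-s*(off+k),cy+s*a+c*(off+k),.068) for k in t]).astype(np.float32)
        v=cv2.remap(g,q[None,:,0],q[None,:,1],cv2.INTER_LINEAR)[0];w=np.clip(v-np.median(v)-.35*(v.max()-np.median(v)),0,None)
        if v.max()-np.median(v)<25:continue
        k=(t*w).sum()/w.sum();out.append((cx+c*a-s*(off+k),cy+s*a+c*(off+k)))
    o=np.array(out);p=np.polyfit(o[:,0],o[:,1],1);r=o[:,1]-np.polyval(p,o[:,0]);m=abs(r)<2*r.std()+1e-4;p=np.polyfit(o[m,0],o[m,1],1)
    return np.polyval(p,cx)*1e3,p[0],len(o),r.std()*1e3
E
python3 - <<'E'
from g import *
for f,n,g in(('top0','top',(.002,.0016,-.05)),('scene0','scene',(.002,.0016,-.05)),('sA','scene',(.002,-.068,0))):
    im=cv2.imread(f'pics/{f}.png')
    for off in(-.04,.04):print(f,off,np.round(wline(im,n,*g,off),3))
E
```

```text
top0 -0.04 [-39.27   -0.048  33.      0.102]
top0 0.04 [40.829 -0.049 33.     0.088]
scene0 -0.04 [-39.03   -0.05   33.      0.063]
scene0 0.04 [41.139 -0.048 33.     0.122]
sA -0.04 [-1.08722e+02 -3.00000e-03  3.30000e+01  8.50000e-02]
sA 0.04 [-2.8653e+01 -2.0000e-03  3.3000e+01  6.7000e-02]
```

Line spacing comes out at 80.1 mm and yaw at -0.003, and the top and scene views agree to 0.3 mm. The stop line is at y=-108.7, so 41.3 mm remains.

move_arm:
  steps:
    - [[0,0,0.5],[0,0,0]]
    - [[0,0,0.5],[0,0,0]]
    - [[0,0,0.5],[0,0,0]]
    - [[0,0,0.5],[0,0,0]]
    - [[0,0,0.5],[0,0,0]]
    - [[0,0,0.5],[0,0,0]]
    - [[0,0,0.4],[0,0,0]]
    - [[0,0,0.3],[0,0,0]]
    - [[0,0,0.2],[0,0,0]]
    - [[0,0,0.1],[0,0,0]]
    - [[0,0,0],[0,0,0]]
    - [[0,0,0],[0,0,0]]

```text
time: 10.68
tcp_pos: [0.5779, -0.0736, 0.0833]
tool_rot: [0.537, 0.461, 0.536, -0.461]
force: [-0.2, 0.4, -0.9]
finger_gap: 0.0599
```

```bash
python3 - <<'E'
from g import *
go(0.002,-.019,.083)
im=cams.get_image('scene');cv2.imwrite('pics/sB.png',im)
for off in(-.04,.04):print(off,np.round(wline(im,'scene',.002,-.109,0,off),3))
E
```

```text
t 10.675 riser [np.float64(1.2), np.float64(-17.7)] z 0.0833 F [-0.19  0.41 -0.93] gap 0.05992072325445058
turn [-0.0029  0.0002 -0.0001] shift cm in current tool [0.03 0.08 0.13] in aligned tool [0.03 0.08 0.13]
[[ 0.     0.988  0.154]
 [ 0.     0.154 -0.988]
 [-1.     0.     0.   ]]
-0.04 [-1.47855e+02 -2.00000e-03  3.30000e+01  7.80000e-02]
0.04 [-6.7709e+01 -2.0000e-03  3.3000e+01  1.3800e-01]
```

move_arm:
  steps:
    - [[0,0,0.1],[0,0,0]]
    - [[0,0,0.1],[0,0,0]]
    - [[0,0,0],[0,0,0]]
    - [[0,0,0],[0,0,0]]

```text
time: 11.22
tcp_pos: [0.5782, -0.0756, 0.0833]
tool_rot: [0.537, 0.461, 0.536, -0.461]
force: [0.2, 0.1, -0.4]
finger_gap: 0.0598
```

```bash
python3 - <<'E'
from g import *
go(0.002,-.02,.083)
im=cams.get_image('scene');cv2.imwrite('pics/sC.png',im)
for off in(-.04,.04):print(off,np.round(wline(im,'scene',.002,-.109,0,off),3))
E
```

```text
t 11.225 riser [np.float64(1.2), np.float64(-19.8)] z 0.0833 F [ 0.2   0.12 -0.36] gap 0.05977091796793284
turn [-0.0031  0.0001 -0.    ] shift cm in current tool [0.03 0.08 0.02] in aligned tool [0.03 0.08 0.02]
[[ 0.     0.988  0.154]
 [ 0.     0.154 -0.988]
 [-1.     0.     0.   ]]
-0.04 [-1.49748e+02 -2.00000e-03  3.30000e+01  9.30000e-02]
0.04 [-6.9595e+01 -3.0000e-03  3.3000e+01  6.9000e-02]
```

At -149.7 the line is on the edge. Backing off, lifting clear and moving aside for a final check from above.

move_arm:
  steps:
    - [[0,0,-0.5],[0,0,0]]
    - [[0,0,-1],[0,0,0]]
    - [[0,0,-1],[0,0,0]]
    - [[-3,0,0],[0,0,0]]
    - [[-5,0,0],[0,0,0]]
    - [[-5,0,0],[0,0,0]]
    - [[-3,0,0],[0,0,0]]
    - [[0,0,-4],[0,0,0]]
    - [[0,0,-5],[0,0,0]]
    - [[0,0,-5],[0,0,0]]
    - [[0,0,-5],[0,0,0]]
    - [[0,0,-5],[0,0,0]]
    - [[0,0,-5],[0,0,0]]
    - [[0,0,-5],[0,0,0]]
    - [[0,0,-4],[0,0,0]]
    - [[0,0,0],[0,0,0]]
    - [[0,0,0],[0,0,0]]

```text
time: 13.4
tcp_pos: [0.5163, 0.3247, 0.243]
tool_rot: [0.537, 0.46, 0.537, -0.461]
force: [-0.0, -1.0, 0.7]
finger_gap: 0.06
```

```bash
python3 - <<'E'
from g import *
S={}
for n in('scene','top'):
    S[n]=im=cams.get_image(n);cv2.imwrite(f'pics/{n}F.png',im)
    for off in(-.04,.04):
        try:print(n,off,np.round(wline(im,n,.002,-.109,0,off),3))
        except Exception as e:print(n,off,e)
a=cv2.resize(S['scene'][120:345,90:360],(480,400),interpolation=cv2.INTER_CUBIC);b=cv2.resize(S['top'][100:230,180:410],(318,180),interpolation=cv2.INTER_CUBIC)
c=cv2.resize(S['top'][140:220,290:370],(220,220),interpolation=cv2.INTER_CUBIC);c=cv2.copyMakeBorder(c,0,0,0,98,0)
cv2.imwrite('pics/F.png',np.hstack([a,np.vstack([b,c])]))
# end edge refit in both views, and van/house/tree/glue change against first pictures
for n,f in(('scene','scene0'),('top','top0')):
    d=cv2.absdiff(S[n],cv2.imread(f'pics/{f}.png')).max(2)
    for k,p in(('van',(384,160)),('tree',(338,119)),('glue',(228,121)),('house',(200,208))) if n=='top' else (('van',(157,312)),('tree',(244,305)),('glue',(336,220)),('house',(282,163))):
        print(n,k,d[p[1]-12:p[1]+12,p[0]-12:p[0]+12].mean().round(1))
E
```

```text
scene -0.04 [-1.49682e+02 -2.00000e-03  3.30000e+01  8.50000e-02]
scene 0.04 [-6.9577e+01 -3.0000e-03  3.3000e+01  7.4000e-02]
top -0.04 [-1.49877e+02 -4.00000e-03  3.30000e+01  8.00000e-02]
top 0.04 [-6.9857e+01 -4.0000e-03  3.3000e+01  8.3000e-02]
scene van 2.5
scene tree 2.3
scene glue 2.7
scene house 6.6
top van 9.3
top tree 8.3
top glue 9.1
top house 6.7
```

View pics/F.png

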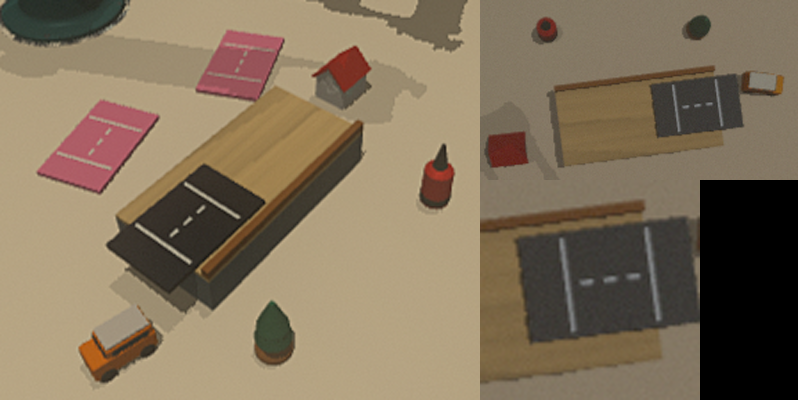

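```bash
python3 -c "
from cell import job
print(job.finish_job())"
```

```text
the job is handed in; nothing more can be done
None
```

I pushed the dark road plate along the ledge towards the van end, using both half-open fingers against its far end. It was never pinched or lifted. The job was handed in at about 13.5 s, with the arm clear of everything.

- **Stop line:** in the last pictures it lies at y = -149.7 mm (scene view) and -149.9 mm (top view), against the riser's end edge at -150 mm. That leaves about 40 mm of plate sticking out.
- **Straightness and fit:** the plate is within about 0.004 rad of the ledge's direction. It lies flat, inside the ledge's width and clear of the curb.
- **Other objects:** the van, house, tree, glue bottle and pink look-alikes look unmoved in the final pictures. Comparing the first and last pictures gave small differences at all four objects. They are uniform in the top view, and somewhat larger at the house in the scene view. I put these down to lighting and the arm's shadow, not movement.
- **Disagreement along the way:** after the second push the plate was about 0.9 mm short of where I expected, probably because it had slid slightly ahead of the fingers earlier. A last 2 mm push corrected it.

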